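# Lock the camlock coupling onto the coolant tank's adaptor

### The arm

A 6-joint arm with a two-finger parallel gripper is mounted at the origin on the work surface. World frame = base frame: x ahead of the robot, y to its left, z up, the work surface at z = 0. Lengths are in m, angles in degrees, forces in N, time in s.
With the tool pointing down it reaches from about 0.3 to 0.75 m from the base axis. Payload 8.5 kg.
Tool frame: the origin (TCP) lies between the finger pads; the fingertips stand 22 mm ahead of it and the grasp point (between the pads) lies 3 mm ahead of it (env.nose_length is the distance from the TCP to the fingertips, in m); z points along the fingers, x is the direction in which the jaws open and shut, and the axes are right-handed (so a half turn about z gives the same grasp; the last joint's range is limited). The gripper opens to 85 mm and grips with 20 to 120 N. Pads are 22 mm wide; open, the fingers measure 114 mm over their backs; the gripper's body (76 mm by 85 mm) begins 54 mm behind the grasp point. The pads swing forward as they close: fully open they stand 13 mm farther back than shut.
Start: joints at [-81.205, 21.807, 74.336, -0, 83.858, -12.336], TCP at [0.198, -0.513, 0.253] pointing down, gripper open.
Joint ranges: [-178.18, 178.18], [-50.72, 133.34], [12.68, 142.11], [-81.47, 261.47], [9.98, 163.14], [-165.26, 165.26]. Speed limits (degrees/s): [136.94, 136.94, 180, 180, 180, 180].

### API

Orientations are given as a 3x3 rotation matrix whose columns are the frame's x, y, z axes.
In Python, from rig import env gives the robot as it stands.
- The arm moves only by the tool arm_command, never from a script. Its argument "steps" is a list of rows, each an object with "delta_pos": the shift along the world's x, y, z in mm, a list of three; "dr": the turn, a rotation vector about the world's x, y, z in degrees, a list of three. In form: [{"delta_pos": [dx, dy, dz], "dr": [wx, wy, wz]}, ...]. A call has 1 to 20 rows; each row shifts and turns the commanded pose from where the row before left it; what a row does not reach is not made up. A row lasts 1/10 s, in which the tool goes at most 50 mm and 8.59 degrees, less where a joint would pass 70% of its speed; a pose out of reach is approached as far as the arm can. A call with a gripper value outside its range is refused whole. "grip" is the opening, from 0 (shut) to 1 (fully open), set as the call begins (left out, the last holds). The fingers move at their own pace and stop on an object; "squeeze" is the grip in N (left out, the last holds). Time passes only in rows, so rows that do not move let the fingers close. It gives the time, the measured TCP pose, the force and the opening at its end, in the units of the state.
- env.observe(): the state, without advancing time (a new reading comes with each control period).
- env.get_image(name): name is "scene" or "top" or "wrist"; returns the picture (384x512x3 uint8, blue, green, red); there is no depth.
- env.get_calibration(name): a dict with "fx", "fy", "cx", "cy" (pixels), "k1" (the pictures are not rectified: a ray, as slopes to the right and down, at radius r is drawn at 1 + k1 r^2 times it, then the intrinsics apply), "view" (4x4, takes a point from world to camera coordinates). Camera axes: x right, y up, looking along -z (the intrinsics and any distortion apply to the point x, -y, -z); pixel columns grow to the right and rows downward; lengths in m; the calibration is good to about 2 mm. A picture is of the moment at which its call begins: read the wrist's pose just before it. get_calibration takes no time and is no camera call; for the wrist camera it gives the pose at the moment of the call.
- env.close_job(): hands the job in, once; it reports no verdict.
The state is a dict: "time_s": time; "q": joint angles; "qvel": joint speeds; "joint_efforts": joint torques, N m; "position": TCP position; "tool_rot": TCP orientation; "ft_force": force on the tool from outside, world axes, zero at the start; "wrist_torque": the same for the moment, N m; "grip_width": finger opening in m.
Only numpy, scipy, OpenCV 4.12 (cv2) and the standard library are available. Lean on these libraries where they do the work, as an engineer would, in place of code of your own. Each camera call takes 0.05 s, during which the arm holds its last target. There are 200 camera calls.

### The job

Push the camlock coupling, mouth down and with its two cam arms still raised, fully home onto the grooved adaptor of the coolant tank; it is stiff because it has to press in the adaptor's valve poppet. Then swing its two cam arms down one after the other, each fully home, so that the coupling is locked on, and let go. Use firm but measured pressure, never more than about 40 N, and leave the other things on the bench where they are.

Things in the scene. Friction and masses are not known exactly. Their poses are not given: they have to be found in the camera images.
- tank: Blue steel coolant tank, fixed, 240 x 360 mm, 80 mm high, yaw varies; origin at the centre of its underside, z up. The grooved adaptor stands on its top 90 mm from the origin along the tank's own -y; the shorter plain steel cylinder at its +y end is a breather without a groove, not the adaptor.
- adaptor_foot (a point): Point on the tank's top, on the upright axis of the aluminium adaptor. The adaptor's top rim lies between 80 and 96 mm above this point (it is screwed in more or less deep: feel for it). Lip 54 mm in diameter and 14 mm high, tapering to 46 mm over its uppermost 8 mm as a lead-in; below it a 38 mm groove, 24 mm high, then a 54 mm shoulder. On the rim a rubber seal, 3 mm proud, 4 N/mm.
- poppet (a joint): Brass valve poppet, 24 mm in diameter, in the middle of the adaptor: how far it is pressed down (m). 0 = stands 14 mm above the rim, 0.014 = flush with it; starts at 0 to 0.004. Pressing it takes about 9 N over the whole stroke and it stays where it is left.
- coupling: Loose aluminium camlock coupling, about 0.5 kg, mouth down on the bench. Origin: centre of its mouth (underside), z up. Round body 73 mm in diameter, 63 mm high, bore 56 mm and 53 mm deep (1 mm clearance all round on the adaptor). On top a plain round stub to grip, 34 mm in diameter, 63 to 105 mm above the origin. Cam arms stand out along its own +y (cam_a) and -y (cam_b). May go on at any yaw.
- coupling_seat (a point): Centre of the inside end face of the coupling's bore, 53 mm above its mouth; it meets the adaptor's rim, with the poppet flush, when the coupling is fully home. Once released there, the seal may lift it about 2 mm, until the cam arms draw it down again.
- coupling_grip (a point): Middle of the grip stub, on the coupling's axis, 85 mm above its mouth.
- cam_a (a joint): Angle (rad) of the cam arm on the coupling's +y side: 0 = fully raised (42 degrees above level), 1.25 = swung down fully home at its stop (30 degrees below level); starts at 0 to 0.12. Stiff (0.16 N m, about 3 N at the tab), stays where it is left. It comes home only if the coupling has been pushed down, its nose swinging in under the adaptor's lip.
- cam_b (a joint): The same for the cam arm on the coupling's -y side.
- cam_a_tab (a point): Top of the flat end tab (20 x 22 mm, 6 mm thick) of the steel arm cam_a. The arm's level pivot lies 36.5 mm from the coupling's axis along +y, 35 mm above the mouth; this point is 55 mm from the pivot. Raised: 77 mm from the axis, 37 mm above the pivot; home: 85 mm from the axis, 27 mm below the pivot. Press it down along the arc about the pivot; pressing straight down may bind.
- cam_b_tab (a point): The same point on the arm cam_b, on the coupling's -y side.
- pipe_cap: bystander: plain aluminium pipe cap, 72 mm in diameter, 56 mm high, without arms; origin at its underside
- wrench: bystander: wrench, 190 mm long, lying
- screwdriver: bystander: screwdriver, 190 mm long, lying
- oil_can: bystander: dark steel can, 66 mm in diameter, 130 mm high
- grease_jar: bystander: white jar with black lid, 60 mm in diameter, 70 mm high
- flange_ring: bystander: flat steel ring, 68 mm in diameter, 12 mm high
- bar_stub: bystander: upright steel bar stub, 30 mm in diameter, 70 mm high
Mind the look-alikes: they are no part of the job. There is more than one size of the coupling; the one meant has the size given above.

How it is judged:
By the outcome, as a careful person would: the job done as asked, in the order asked, and still so for the second after the job is handed in, with the robot touching nothing.
It also fails if it takes over 72 s, if anything falls off the work surface, if the arm or the gripper's body presses on something with over 40 N, if the wrist force passes 120 N, or if a joint passes its speed limit or range.

## Working session

There is one attempt and no reset: what is moved stays moved. The work goes in short steps, Python scripts to look and compute and a tool call to move; the robot and the scene stay as the last step left them, time stands still between calls to the robot, and variables do not carry over. Pictures are saved under pics/ and viewed, about 8 in all and at most 12, crops included, and the job is handed in when it is done.

Besides the shell and the picture viewer there is one more tool, called after "Request:" in YAML: its name, and indented under it one key for each argument. arm_command: Moves the arm, as the interface text tells. Its arguments: {"type":"object","properties":{"steps":{"type":"array"},"grip":{"type":"number"},"squeeze":{"type":"number"}},"required":["steps"]}

```bash
mkdir -p pics; ls
cat > h.py <<'E'
import numpy as np, cv2
from rig import env
def ray(c,u,v):
    K=np.array([[c['fx'],0,c['cx']],[0,c['fy'],c['cy']],[0,0,1.]])
    d=np.array([(u-c['cx'])/c['fx'],(v-c['cy'])/c['fy']]); x=d.copy()
    for _ in range(20): x=d/(1+c['k1']*(x@x))
    V=np.array(c['view']); R=V[:3,:3]; o=-R.T@V[:3,3]
    return o,R.T@np.array([x[0],-x[1],-1.])
def onz(c,u,v,z):
    o,d=ray(c,u,v); return o+d*(z-o[2])/d[2]
def proj(c,P):
    V=np.array(c['view']); p=V[:3,:3]@np.array(P)+V[:3,3]
    x=np.array([p[0],-p[1]])/-p[2]; x=x*(1+c['k1']*(x@x))
    return np.array([c['fx']*x[0]+c['cx'],c['fy']*x[1]+c['cy']])
def tri(rays):
    A=np.zeros((3,3));b=np.zeros(3)
    for o,d in rays:
        d=d/np.linalg.norm(d);M=np.eye(3)-np.outer(d,d);A+=M;b+=M@o
    return np.linalg.solve(A,b)
E
python3 - <<'E'
from h import *
s=env.observe(); print(s['time_s'],s['ft_force'],s['wrist_torque'])
for n in('scene','top'):
    c=env.get_calibration(n); print(n,c)
    cv2.imwrite(f'pics/{n}0.png',cv2.resize(env.get_image(n),(800,600),interpolation=cv2.INTER_CUBIC))
    np.save(n+'.npy',c,allow_pickle=True)
E
```

```text
pics
0.0 [ 0.67391004  0.10628677 -0.58204175] [-0.00558793  0.02266723  0.00880411]
scene {'fx': 346.7486877158624, 'fy': 346.7486877158624, 'cx': 256.13529453581805, 'cy': 187.51147808580495, 'k1': -0.027992099830184258, 'view': array([[-0.70374388,  0.71024105,  0.0173841 ,  0.35738257],
       [-0.41193396, -0.4278573 ,  0.80451759,  0.06031168],
       [ 0.57883933,  0.55901322,  0.59367436, -1.23592117],
       [ 0.        ,  0.        ,  0.        ,  1.        ]])}
top {'fx': 412.30738721855266, 'fy': 412.30738721855266, 'cx': 262.0750232023077, 'cy': 188.06928896589517, 'k1': -0.011115134219253808, 'view': array([[ 0.027225  , -0.99940172,  0.02133056, -0.09173774],
       [ 0.99608924,  0.02891665,  0.0834868 , -0.46309883],
       [-0.08405366,  0.01897421,  0.99628056, -1.03392325],
       [ 0.        ,  0.        ,  0.        ,  1.        ]])}
```

View pics/top0.png

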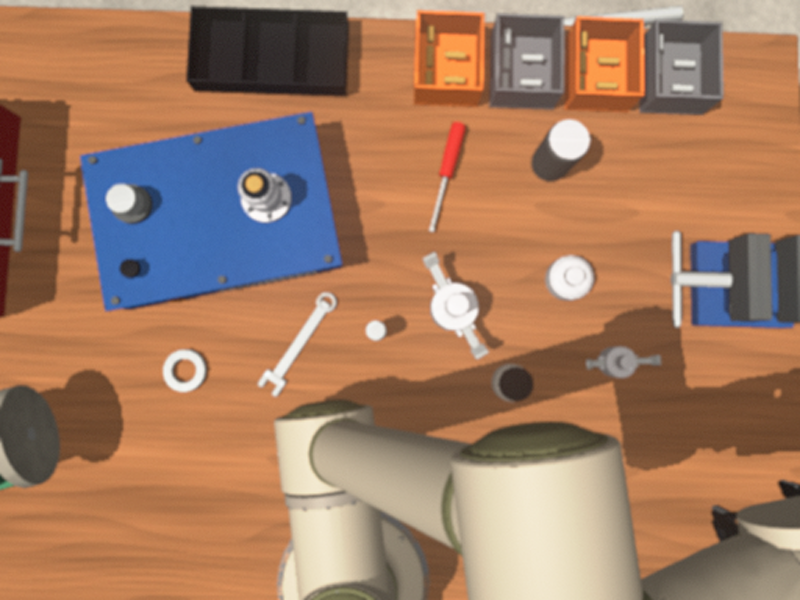

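View pics/scene0.png

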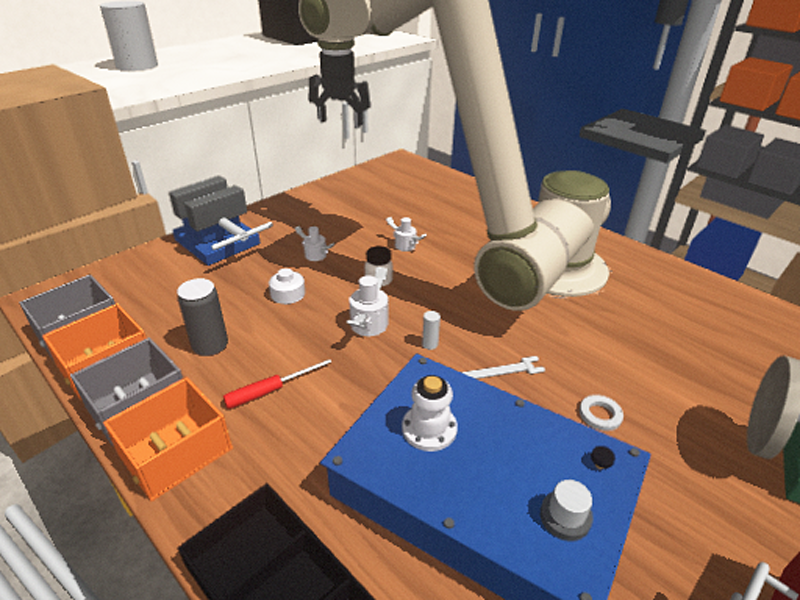

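Candidates for the coupling in the top view:
- (455,305): large body with two arms. In the scene view this is (370,305).
- (622,362): smaller body with arms, scene (405,235) or (315,243). This is the wrong-size decoy.
- (571,277): pipe cap, no arms.

By the description I choose (455,305). The adaptor is the brass-tipped one at top (255,184); the plain breather is at (125,200). Next I measure positions and crop the choice.

Run:
```python
from h import *
T=env.get_calibration('top');S=env.get_calibration('scene')
it=cv2.imread('pics/top0.png');
g=lambda U,V:((U+.5)/1.5625-.5,(V+.5)/1.5625-.5)
def brass(im,x0,y0,x1,y1):
    h=cv2.cvtColor(im,cv2.COLOR_BGR2HSV)[y0:y1,x0:x1]
    m=cv2.inRange(h,(10,90,120),(30,255,255)); n,l,st,ce=cv2.connectedComponentsWithStats(m)
    i=1+np.argmax(st[1:,4]); print(st[i]); return g(*(ce[i]+[x0,y0]))
bt=brass(it,235,165,280,205); bs=brass(cv2.imread('pics/scene0.png'),410,370,455,400)
P=tri([ray(T,*bt),ray(S,*bs)]); print('poppet',P,proj(T,P)-bt,proj(S,P)-bs)
stub=tri([ray(T,*g(458,303)),ray(S,*g(368,284))]);print('stub top',stub)
print('stub z.105',onz(T,*g(458,303),.105))
a=onz(T,*g(432,258),.072);b=onz(T,*g(481,352),.072);print(a,b,np.linalg.norm(a-b),np.degrees(np.arctan2(*(b-a)[1::-1])),(a+b)/2)
# body diameter at z .063: horizontal extents
print('body w',np.linalg.norm(onz(T,*g(432,303),.05)-onz(T,*g(479,303),.05)))
print('foot',onz(T,*g(266,198),.085))
for c in [(93,160),(302,119),(328,259),(115,300)]: print('corner',onz(T,*g(*c),.08))
cv2.imwrite('pics/crop1.png',cv2.resize(it[220:400,380:700],(800,450),interpolation=cv2.INTER_CUBIC))
```

```text
[ 10  10  18  18 265]
[ 14   6  18  17 251]
poppet [0.60449593 0.15025148 0.16854723] [ 0.02060646 -0.01539301] [0.02806806 0.00174141]
stub top [ 0.44672269 -0.14979748  0.09568797]
stub z.105 [ 0.4470808  -0.15001451  0.105     ]
[ 0.51886787 -0.11091755  0.072     ] [ 0.37446892 -0.19040569  0.072     ] 0.1648314992045844 -151.16827888074636 [ 0.44666839 -0.15066162  0.072     ]
body w 0.07491539118929487
foot [0.60296033 0.14928    0.085     ]
corner [0.65594606 0.422026   0.08      ]
corner [0.7323451  0.09977219 0.08      ]
corner [0.5113136  0.05040129 0.08      ]
corner [0.43836425 0.37341194 0.08      ]
```

View pics/crop1.png

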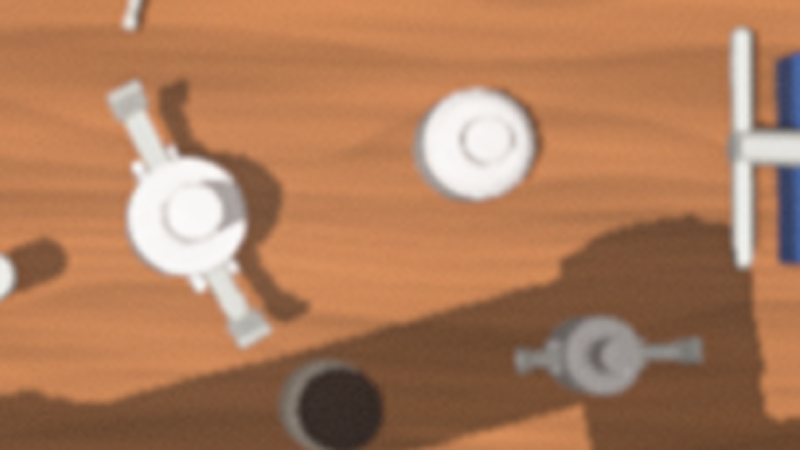

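The crop shows the chosen coupling with a body about 74 mm wide and tabs about 160 mm apart, so it is the full-size one. The look-alike at lower right is clearly smaller, and the cap has no arms. I move above the coupling next.

Run:
```python
from h import *
s=env.observe(); print(np.round(s['tool_rot'],3),s['grip_width'],env.nose_length)
c=env.get_calibration('wrist');V=c['view'];R=V[:3,:3];print(s['position'],-R.T@V[:3,3],R)
```

```text
[[ 0.361 -0.933 -0.   ]
 [-0.933 -0.361  0.001]
 [-0.001 -0.    -1.   ]] 0.08578386575768389 0.022
[ 0.1982415  -0.51279796  0.25278482] [ 0.25920197 -0.48880406  0.37326346] [[ 0.36063685 -0.9327054  -0.00130435]
 [ 0.90057687  0.34857734 -0.25972128]
 [ 0.24269811  0.0924904   0.96568274]]
```

Request:
arm_command:
  steps:
    - {"delta_pos": [25,36,0],"dr": [0,0,0.8]}
    - {"delta_pos": [25,36,0],"dr": [0,0,0.8]}
    - {"delta_pos": [25,36,0],"dr": [0,0,0.8]}
    - {"delta_pos": [25,36,0],"dr": [0,0,0.8]}
    - {"delta_pos": [25,36,0],"dr": [0,0,0.8]}
    - {"delta_pos": [25,36,0],"dr": [0,0,0.8]}
    - {"delta_pos": [25,36,0],"dr": [0,0,0.8]}
    - {"delta_pos": [25,36,0],"dr": [0,0,0.8]}
    - {"delta_pos": [25,36,0],"dr": [0,0,0.8]}
    - {"delta_pos": [24,39,0],"dr": [0,0,0.5]}
    - {"delta_pos": [0,0,0],"dr": [0,0,0]}
    - {"delta_pos": [0,0,0],"dr": [0,0,0]}
  grip: 1

```text
time_s: 1.3
position: [0.4474, -0.1493, 0.2531]
tool_rot: [[0.484, -0.875, -0.001], [-0.875, -0.484, 0.0], [-0.0, 0.0, -1.0]]
ft_force: [-0.2, -1.1, 0.1]
grip_width: 0.0857
```

Run:
```python
from h import *
c=env.get_calibration('wrist'); im=env.get_image('wrist'); cv2.imwrite('pics/w1.png',im); np.save('w1.npy',c,allow_pickle=True)
s=env.observe();print(s['position'],s['ft_force'],s['q'])
```

```text
[ 0.44708026 -0.15011982  0.25309327] [0.07959413 0.79933275 0.42807301] [-3.29786195e+01  1.39526991e+01  8.61188111e+01 -1.83214270e-02
  7.99600859e+01  2.81690740e+01]
```

View pics/w1.png

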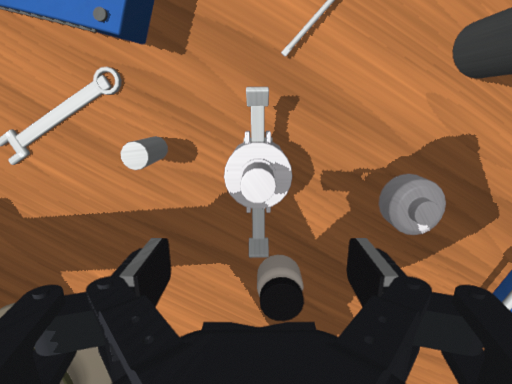

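The coupling is centred in the image: stub top (258,184), tabs (257,97) and (258,247), with the jar close behind at (280,290).

Run:
```python
from h import *
c=np.load('w1.npy',allow_pickle=True).item()
im=cv2.imread('pics/w1.png');g=cv2.cvtColor(im,cv2.COLOR_BGR2GRAY)
ci=cv2.HoughCircles(cv2.GaussianBlur(g,(3,3),0)[150:220,220:300],cv2.HOUGH_GRADIENT,1.2,10,param1=120,param2=15,minRadius=12,maxRadius=22);print(ci[0][:3]+[220,150,0])
u=np.mean(ci[0][0][:2]+[220,150]); p=ci[0][0][:2]+[220,150]
print('stub',onz(c,*p,.105),onz(c,258,184,.105))
a=onz(c,257,97,.070);b=onz(c,258.5,247,.070);print(a,b,np.linalg.norm(a-b),(a+b)/2,np.degrees(np.arctan2((a-b)[1],(a-b)[0])))
o=onz(c,280,292,.07);print('jar',o)
```

```text
[[254.20000076 189.          21.23999977]
 [259.         177.00000191  14.64000034]
 [275.80000305 180.60000038  17.28000069]]
stub [ 0.4426123  -0.14671775  0.105     ] [ 0.44849183 -0.14749526  0.105     ]
[ 0.51701909 -0.10841025  0.07      ] [ 0.37863558 -0.18669828  0.07      ] 0.15899374604858035 [ 0.44782733 -0.14755427  0.07      ] 29.498246181944
jar [ 0.34044208 -0.23650247  0.07      ]
```

Request:
arm_command:
  steps:
    - {"delta_pos": [1,1,-20],"dr": [0,0,0.3]}
    - {"delta_pos": [0,0,-40],"dr": [0,0,0]}
    - {"delta_pos": [0,0,-40],"dr": [0,0,0]}
    - {"delta_pos": [0,0,-35],"dr": [0,0,0]}
    - {"delta_pos": [0,0,-20],"dr": [0,0,0]}
    - {"delta_pos": [0,0,-8],"dr": [0,0,0]}
    - {"delta_pos": [0,0,0],"dr": [0,0,0]}
    - {"delta_pos": [0,0,0],"dr": [0,0,0]}

```text
time_s: 2.15
position: [0.4486, -0.1498, 0.0913]
tool_rot: [[0.486, -0.874, 0.001], [-0.874, -0.486, -0.001], [0.002, -0.001, -1.0]]
ft_force: [0.4, 0.3, 0.5]
grip_width: 0.0853
```

Request:
arm_command:
  steps:
    - {"delta_pos": [0,0,0],"dr": [0,0,0]}
    - {"delta_pos": [0,0,0],"dr": [0,0,0]}
    - {"delta_pos": [0,0,0],"dr": [0,0,0]}
    - {"delta_pos": [0,0,0],"dr": [0,0,0]}
    - {"delta_pos": [0,0,0],"dr": [0,0,0]}
    - {"delta_pos": [0,0,0],"dr": [0,0,0]}
    - {"delta_pos": [0,0,0],"dr": [0,0,0]}
    - {"delta_pos": [0,0,0],"dr": [0,0,0]}
    - {"delta_pos": [0,0,0],"dr": [0,0,0]}
    - {"delta_pos": [0,0,0],"dr": [0,0,0]}
  grip: 0
  squeeze: 100

```text
time_s: 3.15
position: [0.4483, -0.1489, 0.0909]
tool_rot: [[0.487, -0.873, 0.001], [-0.873, -0.487, -0.0], [0.001, -0.0, -1.0]]
ft_force: [-2.0, 1.3, 5.7]
grip_width: 0.0321
```

Request:
arm_command:
  steps:
    - {"delta_pos": [0,0,20],"dr": [0,0,0]}
    - {"delta_pos": [0,0,40],"dr": [0,0,0]}
    - {"delta_pos": [0,0,45],"dr": [0,0,0]}
    - {"delta_pos": [0,0,45],"dr": [0,0,0]}
    - {"delta_pos": [10,20,40],"dr": [0,0,3]}
    - {"delta_pos": [20,38,20],"dr": [0,0,6.5]}
    - {"delta_pos": [20,38,0],"dr": [0,0,6.5]}
    - {"delta_pos": [20,38,0],"dr": [0,0,6.5]}
    - {"delta_pos": [20,38,0],"dr": [0,0,6.5]}
    - {"delta_pos": [15,28,0],"dr": [0,0,5]}
    - {"delta_pos": [5,10,0],"dr": [0,0,1]}
    - {"delta_pos": [0,0,0],"dr": [0,0,0]}
    - {"delta_pos": [0,0,0],"dr": [0,0,0]}
    - {"delta_pos": [0,0,0],"dr": [0,0,0]}

```text
time_s: 4.55
position: [0.5578, 0.0599, 0.3002]
tool_rot: [[0.899, -0.438, -0.001], [-0.438, -0.899, -0.0], [-0.001, 0.001, -1.0]]
ft_force: [-0.8, 0.0, -5.6]
grip_width: 0.0324
```

Run:
```python
from h import *
c=env.get_calibration('wrist'); im=env.get_image('wrist'); cv2.imwrite('pics/w2.png',im); np.save('w2.npy',c,allow_pickle=True)
s=env.observe();print(s['position'],s['ft_force'],s['wrist_torque'],s['q'],s['grip_width'])
```

```text
[0.55790214 0.05990883 0.3003499 ] [-0.10859822 -0.19882737 -5.44074273] [-0.02644406 -0.02474633 -0.01497195] [-5.95315427e+00  2.13530617e+01  6.72602623e+01 -1.24781691e-02
  9.14050432e+01  2.00350039e+01] 0.03191849789022549
```

View pics/w2.png

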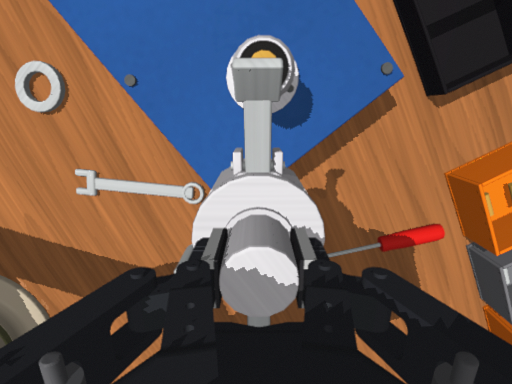

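Run:
```python
from h import *
c=np.load('w2.npy',allow_pickle=True).item();im=cv2.imread('pics/w2.png')
for p in [(.6045,.1503,.169),(.6045,.1503,.162),(.6045,.1503,.085)]: print(p,proj(c,p))
mb=cv2.inRange(cv2.cvtColor(im,cv2.COLOR_BGR2HSV),(12,120,130),(35,255,255))[40:80,235:295]
print('brass rows', [(r+40,np.flatnonzero(mb[r])[[0,-1]]+235) for r in range(0,40,3) if mb[r].any()])
t=np.linspace(0,2*np.pi,120)
def circ(cen,r,col):
    pts=np.array([proj(c,(cen[0]+r*np.cos(a),cen[1]+r*np.sin(a),cen[2])) for a in t])
    pts=pts-[150,20]; cv2.polylines(big,[np.int32(pts*3.4*8)],True,col,1,shift=3)
big=cv2.resize(im[20:190,150:370],None,fx=3.4,fy=3.4,interpolation=cv2.INTER_CUBIC)
circ((.6045,.1503,.169),.012,(0,0,255)); circ((.6045,.1503,.160),.023,(0,255,0)); circ((.6045,.1503,.152),.027,(255,0,255))
z=.3003-.0909+.063
circ((.5579,.0599,z),.0365,(0,255,255))
cv2.imwrite('pics/w2c.png',big)
```

```text
(0.6045, 0.1503, 0.169) [262.09242638  66.74367807]
(0.6045, 0.1503, 0.162) [261.98437235  68.01811318]
(0.6045, 0.1503, 0.085) [261.09960974  78.4621659 ]
brass rows [(52, array([255, 270])), (55, array([253, 274]))]
```

View pics/w2c.png

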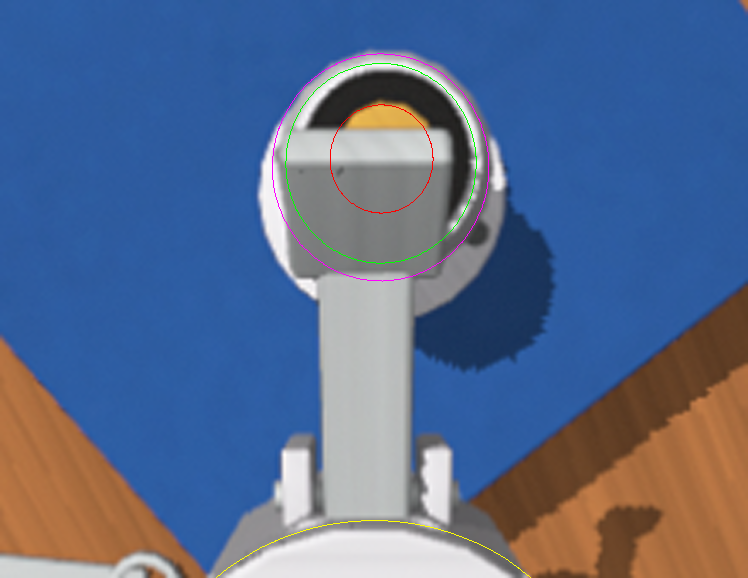

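Estimate and image agree within about 1 mm: the adaptor's brass top and black seal line up with the projected circles. The coupling sits about 1 mm off in the grip. I move over it and lower to just above the rim.

Request:
arm_command:
  steps:
    - {"delta_pos": [16,30,0],"dr": [0,0,0]}
    - {"delta_pos": [20,38,0],"dr": [0,0,0]}
    - {"delta_pos": [12,23,0],"dr": [0,0,0]}
    - {"delta_pos": [0,0,-15],"dr": [0,0,0]}
    - {"delta_pos": [0,0,-15],"dr": [0,0,0]}
    - {"delta_pos": [0,0,-10],"dr": [0,0,0]}
    - {"delta_pos": [0,0,0],"dr": [0,0,0]}
    - {"delta_pos": [0,0,0],"dr": [0,0,0]}

```text
time_s: 5.4
position: [0.6064, 0.1515, 0.2609]
tool_rot: [[0.899, -0.437, 0.001], [-0.437, -0.899, 0.0], [0.001, -0.0, -1.0]]
ft_force: [0.8, -0.5, -4.2]
grip_width: 0.032
```

Request:
arm_command:
  steps:
    - {"delta_pos": [0,0,-4],"dr": [0,0,0]}
    - {"delta_pos": [0,0,-4],"dr": [0,0,0]}
    - {"delta_pos": [0,0,-4],"dr": [0,0,0]}
    - {"delta_pos": [0,0,0],"dr": [0,0,0]}

```text
time_s: 5.8
position: [0.606, 0.152, 0.2476]
tool_rot: [[0.9, -0.436, -0.001], [-0.436, -0.9, -0.0], [-0.001, 0.001, -1.0]]
ft_force: [0.4, -0.3, -6.9]
grip_width: 0.0322
```

Request:
arm_command:
  steps:
    - {"delta_pos": [0,0,-4],"dr": [0,0,0]}
    - {"delta_pos": [0,0,-4],"dr": [0,0,0]}
    - {"delta_pos": [0,0,0],"dr": [0,0,0]}

```text
time_s: 6.1
position: [0.6064, 0.1517, 0.2397]
tool_rot: [[0.9, -0.437, -0.0], [-0.437, -0.9, -0.001], [0.0, 0.001, -1.0]]
ft_force: [1.1, -1.7, -6.0]
grip_width: 0.0318
```

Request:
arm_command:
  steps:
    - {"delta_pos": [0,0,-4],"dr": [0,0,0]}
    - {"delta_pos": [0,0,-4],"dr": [0,0,0]}
    - {"delta_pos": [0,0,0],"dr": [0,0,0]}

```text
time_s: 6.4
position: [0.6064, 0.1517, 0.2317]
tool_rot: [[0.9, -0.437, -0.0], [-0.437, -0.9, -0.001], [-0.0, 0.001, -1.0]]
ft_force: [1.5, -2.1, -6.6]
grip_width: 0.0323
```

Request:
arm_command:
  steps:
    - {"delta_pos": [0.3,-0.5,-4],"dr": [0,0,0]}
    - {"delta_pos": [0,0,-4],"dr": [0,0,0]}
    - {"delta_pos": [0,0,-4],"dr": [0,0,0]}
    - {"delta_pos": [0,0,0],"dr": [0,0,0]}

```text
time_s: 6.8
position: [0.6063, 0.1515, 0.2195]
tool_rot: [[0.9, -0.436, -0.001], [-0.436, -0.9, -0.0], [-0.001, 0.001, -1.0]]
ft_force: [0.1, -0.6, -6.0]
grip_width: 0.0324
```

Request:
arm_command:
  steps:
    - {"delta_pos": [0,0,-4],"dr": [0,0,0]}
    - {"delta_pos": [0,0,-4],"dr": [0,0,0]}
    - {"delta_pos": [0,0,0],"dr": [0,0,0]}

```text
time_s: 7.1
position: [0.6063, 0.1515, 0.2116]
tool_rot: [[0.9, -0.436, -0.001], [-0.436, -0.9, -0.0], [-0.001, 0.001, -1.0]]
ft_force: [-0.0, -0.7, -5.9]
grip_width: 0.0322
```

Request:
arm_command:
  steps:
    - {"delta_pos": [0,0,-2],"dr": [0,0,0]}
    - {"delta_pos": [0,0,-2],"dr": [0,0,0]}
    - {"delta_pos": [0,0,0],"dr": [0,0,0]}

```text
time_s: 7.4
position: [0.6066, 0.1516, 0.2091]
tool_rot: [[0.9, -0.436, 0.001], [-0.436, -0.9, 0.0], [0.001, -0.001, -1.0]]
ft_force: [-2.1, 0.2, 1.3]
grip_width: 0.0319
```

Request:
arm_command:
  steps:
    - {"delta_pos": [0,0,-2],"dr": [0,0,0]}
    - {"delta_pos": [0,0,-2],"dr": [0,0,0]}
    - {"delta_pos": [0,0,0],"dr": [0,0,0]}

```text
time_s: 7.7
position: [0.6066, 0.1516, 0.2043]
tool_rot: [[0.9, -0.436, 0.0], [-0.436, -0.9, 0.0], [0.0, -0.0, -1.0]]
ft_force: [-1.6, 0.4, 2.3]
grip_width: 0.0322
```

Request:
arm_command:
  steps:
    - {"delta_pos": [0,0,-2],"dr": [0,0,0]}
    - {"delta_pos": [0,0,-1],"dr": [0,0,0]}
    - {"delta_pos": [0,0,0],"dr": [0,0,0]}

```text
time_s: 8.0
position: [0.6066, 0.1516, 0.2015]
tool_rot: [[0.9, -0.436, 0.0], [-0.436, -0.9, 0.0], [0.0, -0.0, -1.0]]
ft_force: [-2.5, 1.6, 4.4]
grip_width: 0.0324
```

Request:
arm_command:
  steps:
    - {"delta_pos": [0,0,-1],"dr": [0,0,0]}
    - {"delta_pos": [0,0,0],"dr": [0,0,0]}

```text
time_s: 8.2
position: [0.6066, 0.1516, 0.2008]
tool_rot: [[0.9, -0.436, 0.001], [-0.436, -0.9, 0.0], [0.001, -0.001, -1.0]]
ft_force: [-4.0, 1.2, 6.3]
grip_width: 0.0323
```

Request:
arm_command:
  steps:
    - {"delta_pos": [0,0,-1],"dr": [0,0,0]}
    - {"delta_pos": [0,0,0],"dr": [0,0,0]}

```text
time_s: 8.4
position: [0.6066, 0.1516, 0.2002]
tool_rot: [[0.9, -0.436, 0.001], [-0.436, -0.9, 0.0], [0.001, -0.001, -1.0]]
ft_force: [-3.9, -0.4, 8.0]
grip_width: 0.0319
```

Request:
arm_command:
  steps:
    - {"delta_pos": [0,0,-1],"dr": [0,0,0]}
    - {"delta_pos": [0,0,0],"dr": [0,0,0]}

```text
time_s: 8.6
position: [0.6066, 0.1516, 0.1996]
tool_rot: [[0.9, -0.436, 0.002], [-0.436, -0.9, 0.0], [0.001, -0.001, -1.0]]
ft_force: [-5.9, 0.6, 11.8]
grip_width: 0.032
```

Request:
arm_command:
  steps:
    - {"delta_pos": [-0.5,0,-1],"dr": [0,0,0]}
    - {"delta_pos": [0,0,0],"dr": [0,0,0]}

```text
time_s: 8.8
position: [0.6066, 0.1516, 0.1995]
tool_rot: [[0.9, -0.436, 0.004], [-0.436, -0.9, 0.0], [0.003, -0.002, -1.0]]
ft_force: [-4.7, 0.7, 15.4]
grip_width: 0.0317
```

Request:
arm_command:
  steps:
    - {"delta_pos": [0,0,-1],"dr": [0,0,0]}
    - {"delta_pos": [0,0,0],"dr": [0,0,0]}

```text
time_s: 9.0
position: [0.6066, 0.1517, 0.1994]
tool_rot: [[0.9, -0.436, 0.005], [-0.436, -0.9, 0.0], [0.004, -0.002, -1.0]]
ft_force: [-7.2, 0.9, 20.8]
grip_width: 0.0321
```

Request:
arm_command:
  steps:
    - {"delta_pos": [0,0,-1],"dr": [0,0,0]}
    - {"delta_pos": [0,0,0],"dr": [0,0,0]}

```text
time_s: 9.2
position: [0.6066, 0.1517, 0.1994]
tool_rot: [[0.9, -0.436, 0.006], [-0.436, -0.9, 0.0], [0.005, -0.003, -1.0]]
ft_force: [-9.5, -0.7, 27.4]
grip_width: 0.0319
```

The coupling is home: it stopped hard at TCP z 0.1994 with 27 N on the wrist reading, and the seal and poppet forces came out as expected. I unload the push, then release.

Request:
arm_command:
  steps:
    - {"delta_pos": [0,0,2.5],"dr": [0,0,0]}
    - {"delta_pos": [0,0,2],"dr": [0,0,0]}

```text
time_s: 9.4
position: [0.6065, 0.1516, 0.2005]
tool_rot: [[0.9, -0.436, 0.002], [-0.436, -0.9, 0.0], [0.002, -0.001, -1.0]]
ft_force: [0.1, -0.1, 2.9]
grip_width: 0.0319
```

Request:
arm_command:
  steps:
    - {"delta_pos": [0,0,0],"dr": [0,0,0]}
    - {"delta_pos": [0,0,1],"dr": [0,0,0]}
    - {"delta_pos": [0,0,1],"dr": [0,0,0]}
    - {"delta_pos": [0,0,0],"dr": [0,0,0]}
    - {"delta_pos": [0,0,0],"dr": [0,0,0]}
    - {"delta_pos": [0,0,0],"dr": [0,0,0]}
    - {"delta_pos": [0,0,0],"dr": [0,0,0]}
  grip: 0.75

```text
time_s: 10.1
position: [0.6061, 0.1515, 0.2017]
tool_rot: [[0.9, -0.436, -0.0], [-0.436, -0.9, 0.0], [-0.0, 0.0, -1.0]]
ft_force: [1.2, -0.7, -0.0]
grip_width: 0.064
```

Request:
arm_command:
  steps:
    - {"delta_pos": [0,0,20],"dr": [0,0,0]}
    - {"delta_pos": [0,0,25],"dr": [0,0,0]}
    - {"delta_pos": [0,0,20],"dr": [0,0,0]}
    - {"delta_pos": [0,0,0],"dr": [0,0,0]}
    - {"delta_pos": [0,0,0],"dr": [0,0,0]}

```text
time_s: 10.6
position: [0.6059, 0.1515, 0.2664]
tool_rot: [[0.9, -0.436, -0.0], [-0.436, -0.9, 0.0], [-0.0, 0.0, -1.0]]
ft_force: [0.5, 1.0, -0.1]
grip_width: 0.0642
```

Request:
arm_command:
  steps:
    - {"delta_pos": [9,20,0],"dr": [0,0,0]}
    - {"delta_pos": [10,20,0],"dr": [0,0,0]}
    - {"delta_pos": [10,20,0],"dr": [0,0,0]}
    - {"delta_pos": [0,0,-15],"dr": [0,0,0]}
    - {"delta_pos": [0,0,-15],"dr": [0,0,0]}
    - {"delta_pos": [0,0,-10],"dr": [0,0,0]}
    - {"delta_pos": [0,0,0],"dr": [0,0,0]}
    - {"delta_pos": [0,0,0],"dr": [0,0,0]}
  grip: 0
  squeeze: 40

```text
time_s: 11.4
position: [0.6351, 0.2114, 0.2268]
tool_rot: [[0.9, -0.436, -0.0], [-0.436, -0.9, -0.0], [-0.0, 0.0, -1.0]]
ft_force: [0.2, 0.3, 0.4]
grip_width: -0.0001
```

Run:
```python
from h import *
im=env.get_image('wrist'); s=env.observe();print(s['position'],s['ft_force'])
sc=env.get_image('scene'); S=env.get_calibration('scene'); u,v=np.int32(proj(S,(.606,.151,.15)))
cr=cv2.resize(sc[v-60:v+60,u-80:u+80],(800,600),interpolation=cv2.INTER_CUBIC)
cv2.imwrite('pics/w3.png',np.vstack([cv2.resize(im,(400,300)),cv2.resize(cr,(400,300))]))
```

```text
[0.63525032 0.21140747 0.22734354] [0.24719337 0.35929871 0.44032837]
```

View pics/w3.png

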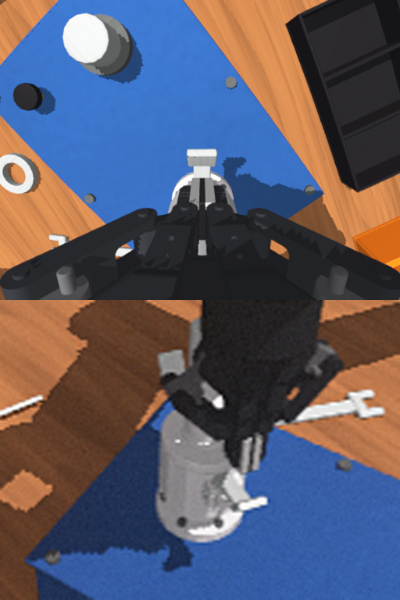

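Scene crop: the coupling sits squarely on the adaptor with both arms raised, and the closed fingers are just above the +u arm, slightly inboard of its tab. I feel for the tab now.

Request:
arm_command:
  steps:
    - {"delta_pos": [1,2,-10],"dr": [0,0,0]}
    - {"delta_pos": [0.5,1,-8],"dr": [0,0,0]}
    - {"delta_pos": [0,0,0],"dr": [0,0,0]}

```text
time_s: 11.8
position: [0.6361, 0.2146, 0.207]
tool_rot: [[0.9, -0.436, -0.003], [-0.436, -0.9, -0.0], [-0.003, 0.002, -1.0]]
ft_force: [0.5, -0.7, -0.5]
grip_width: 0.0001
```

Request:
arm_command:
  steps:
    - {"delta_pos": [0,0,-4],"dr": [0,0,0]}
    - {"delta_pos": [0.5,1,-3],"dr": [0,0,0]}
    - {"delta_pos": [0,0,0],"dr": [0,0,0]}

```text
time_s: 12.1
position: [0.637, 0.2155, 0.2015]
tool_rot: [[0.9, -0.436, -0.0], [-0.436, -0.9, -0.0], [-0.0, 0.0, -1.0]]
ft_force: [0.1, 0.2, 0.6]
grip_width: -0.0001
```

Request:
arm_command:
  steps:
    - {"delta_pos": [1,2,-4],"dr": [0,0,0]}
    - {"delta_pos": [1,2,-4],"dr": [0,0,0]}
    - {"delta_pos": [0,0,0],"dr": [0,0,0]}

```text
time_s: 12.4
position: [0.6391, 0.2197, 0.1934]
tool_rot: [[0.9, -0.436, -0.0], [-0.436, -0.9, 0.0], [-0.0, -0.0, -1.0]]
ft_force: [-0.3, -1.3, 1.1]
grip_width: -0.0002
```

Request:
arm_command:
  steps:
    - {"delta_pos": [0.5,1,-4],"dr": [0,0,0]}
    - {"delta_pos": [0.5,1,-4],"dr": [0,0,0]}
    - {"delta_pos": [0,0,0],"dr": [0,0,0]}

```text
time_s: 12.7
position: [0.6401, 0.2218, 0.1853]
tool_rot: [[0.9, -0.436, -0.0], [-0.436, -0.9, 0.0], [-0.0, -0.0, -1.0]]
ft_force: [0.1, -0.1, 1.4]
grip_width: -0.0002
```

Request:
arm_command:
  steps:
    - {"delta_pos": [0.5,1,-4],"dr": [0,0,0]}
    - {"delta_pos": [0.5,1,-4],"dr": [0,0,0]}
    - {"delta_pos": [0,0,0],"dr": [0,0,0]}

```text
time_s: 13.0
position: [0.641, 0.2237, 0.1771]
tool_rot: [[0.9, -0.436, -0.001], [-0.436, -0.9, 0.0], [-0.001, 0.0, -1.0]]
ft_force: [0.3, -0.0, 1.0]
grip_width: 0.0001
```

Request:
arm_command:
  steps:
    - {"delta_pos": [0.5,1,-4],"dr": [0,0,0]}
    - {"delta_pos": [0.5,1,-4],"dr": [0,0,0]}
    - {"delta_pos": [0,0,0],"dr": [0,0,0]}

```text
time_s: 13.3
position: [0.6418, 0.2253, 0.1689]
tool_rot: [[0.9, -0.436, -0.002], [-0.436, -0.9, -0.001], [-0.001, 0.001, -1.0]]
ft_force: [-1.0, -1.1, 2.2]
grip_width: -0.0002
```

Run:
```python
from h import *
sc=env.get_image('scene'); S=env.get_calibration('scene'); u,v=np.int32(proj(S,(.606,.151,.15)))
cr=cv2.resize(sc[v-50:v+50,u-65:u+65],(780,600),interpolation=cv2.INTER_CUBIC)
cv2.imwrite('pics/s4.png',cr)
```

```text
(no output)
```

View pics/s4.png

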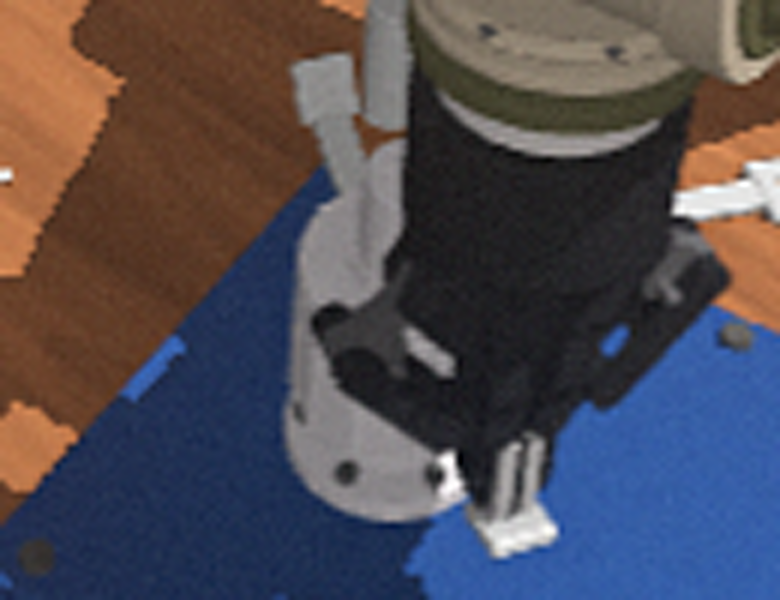

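The finger stands on the end tab, which is now about level at pixel (515,525). The other arm at (325,90) is still raised. I continue along the arc.

Request:
arm_command:
  steps:
    - {"delta_pos": [0.5,1,-4],"dr": [0,0,0]}
    - {"delta_pos": [0.5,1,-4],"dr": [0,0,0]}
    - {"delta_pos": [0,0,0],"dr": [0,0,0]}

```text
time_s: 13.65
position: [0.6432, 0.2278, 0.1613]
tool_rot: [[0.9, -0.436, 0.0], [-0.436, -0.9, 0.0], [-0.0, -0.0, -1.0]]
ft_force: [0.6, -0.1, 2.0]
grip_width: 0.0002
```

Request:
arm_command:
  steps:
    - {"delta_pos": [0.5,1,-4],"dr": [0,0,0]}
    - {"delta_pos": [0,0,-3],"dr": [0,0,0]}
    - {"delta_pos": [0,0,0],"dr": [0,0,0]}

```text
time_s: 13.95
position: [0.6436, 0.2287, 0.1543]
tool_rot: [[0.9, -0.436, -0.0], [-0.436, -0.9, 0.0], [-0.0, -0.0, -1.0]]
ft_force: [1.5, 1.1, 1.0]
grip_width: 0.0002
```

Request:
arm_command:
  steps:
    - {"delta_pos": [0,0,-3],"dr": [0,0,0]}
    - {"delta_pos": [0,0,-3],"dr": [0,0,0]}
    - {"delta_pos": [0,0,0],"dr": [0,0,0]}

```text
time_s: 14.25
position: [0.6434, 0.2283, 0.1483]
tool_rot: [[0.9, -0.436, -0.001], [-0.436, -0.9, -0.0], [-0.001, 0.001, -1.0]]
ft_force: [0.4, -0.8, 2.1]
grip_width: 0.0004
```

Request:
arm_command:
  steps:
    - {"delta_pos": [0,0,-2],"dr": [0,0,0]}
    - {"delta_pos": [0,0,-1.5],"dr": [0,0,0]}
    - {"delta_pos": [0,0,0],"dr": [0,0,0]}

```text
time_s: 14.55
position: [0.6435, 0.2284, 0.1451]
tool_rot: [[0.9, -0.436, -0.0], [-0.436, -0.9, -0.0], [-0.0, 0.0, -1.0]]
ft_force: [-0.9, -1.7, 2.7]
grip_width: 0.0001
```

Request:
arm_command:
  steps:
    - {"delta_pos": [0,0,-1.5],"dr": [0,0,0]}
    - {"delta_pos": [0,0,-1],"dr": [0,0,0]}
    - {"delta_pos": [0,0,0],"dr": [0,0,0]}

```text
time_s: 14.85
position: [0.6436, 0.2285, 0.1427]
tool_rot: [[0.9, -0.436, -0.0], [-0.436, -0.9, 0.0], [-0.0, -0.0, -1.0]]
ft_force: [-0.1, -1.2, 3.5]
grip_width: -0.0001
```

Request:
arm_command:
  steps:
    - {"delta_pos": [0,0,-1],"dr": [0,0,0]}
    - {"delta_pos": [0,0,-1],"dr": [0,0,0]}
    - {"delta_pos": [0,0,0],"dr": [0,0,0]}

```text
time_s: 15.15
position: [0.6435, 0.2285, 0.1407]
tool_rot: [[0.9, -0.436, -0.0], [-0.436, -0.9, -0.0], [-0.0, 0.0, -1.0]]
ft_force: [-1.2, -1.1, 4.2]
grip_width: -0.0001
```

Request:
arm_command:
  steps:
    - {"delta_pos": [0,0,-1.5],"dr": [0,0,0]}
    - {"delta_pos": [0,0,-1.5],"dr": [0,0,0]}
    - {"delta_pos": [0,0,0],"dr": [0,0,0]}

```text
time_s: 15.45
position: [0.6435, 0.2285, 0.1375]
tool_rot: [[0.9, -0.436, -0.0], [-0.436, -0.9, 0.0], [-0.0, 0.0, -1.0]]
ft_force: [-0.8, -0.8, 4.4]
grip_width: 0.0001
```

Request:
arm_command:
  steps:
    - {"delta_pos": [0,0,-1.5],"dr": [0,0,0]}
    - {"delta_pos": [0,0,0],"dr": [0,0,0]}

```text
time_s: 15.65
position: [0.6437, 0.2285, 0.1367]
tool_rot: [[0.9, -0.436, 0.001], [-0.436, -0.9, 0.0], [0.001, -0.0, -1.0]]
ft_force: [-1.6, -0.5, 5.9]
grip_width: -0.0001
```

Request:
arm_command:
  steps:
    - {"delta_pos": [0,0,-1.5],"dr": [0,0,0]}
    - {"delta_pos": [0,0,0],"dr": [0,0,0]}

```text
time_s: 15.85
position: [0.6439, 0.2285, 0.136]
tool_rot: [[0.9, -0.436, 0.002], [-0.436, -0.9, 0.0], [0.002, -0.001, -1.0]]
ft_force: [-1.7, -1.6, 9.8]
grip_width: -0.0001
```

Request:
arm_command:
  steps:
    - {"delta_pos": [0,0,-2],"dr": [0,0,0]}
    - {"delta_pos": [0,0,0],"dr": [0,0,0]}

```text
time_s: 16.05
position: [0.6441, 0.2285, 0.1352]
tool_rot: [[0.9, -0.436, 0.003], [-0.436, -0.9, 0.0], [0.003, -0.002, -1.0]]
ft_force: [-3.2, -1.4, 15.8]
grip_width: 0.0
```

Request:
arm_command:
  steps:
    - {"delta_pos": [0,0,-1.5],"dr": [0,0,0]}
    - {"delta_pos": [0,0,0],"dr": [0,0,0]}

```text
time_s: 16.25
position: [0.6445, 0.2287, 0.1346]
tool_rot: [[0.9, -0.436, 0.005], [-0.436, -0.9, 0.001], [0.004, -0.003, -1.0]]
ft_force: [-3.9, -1.4, 19.8]
grip_width: 0.0001
```

Request:
arm_command:
  steps:
    - {"delta_pos": [0,0,-1.5],"dr": [0,0,0]}
    - {"delta_pos": [0,0,0],"dr": [0,0,0]}

```text
time_s: 16.45
position: [0.6446, 0.2286, 0.1342]
tool_rot: [[0.9, -0.436, 0.006], [-0.436, -0.9, 0.001], [0.005, -0.003, -1.0]]
ft_force: [-5.0, -2.8, 26.1]
grip_width: -0.0001
```

Request:
arm_command:
  steps:
    - {"delta_pos": [0,0,5],"dr": [0,0,0]}
    - {"delta_pos": [0,0,15],"dr": [0,0,0]}
    - {"delta_pos": [0,0,35],"dr": [0,0,0]}
    - {"delta_pos": [0,0,40],"dr": [0,0,0]}
    - {"delta_pos": [0,0,38],"dr": [0,0,0]}
    - {"delta_pos": [0,0,0],"dr": [0,0,0]}
    - {"delta_pos": [-14,-28,0],"dr": [0,0,0]}
    - {"delta_pos": [-20,-40,0],"dr": [0,0,0]}
    - {"delta_pos": [-20,-41,0],"dr": [0,0,0]}
    - {"delta_pos": [-14,-31,0],"dr": [0,0,0]}
    - {"delta_pos": [0,0,0],"dr": [0,0,0]}
    - {"delta_pos": [0,0,0],"dr": [0,0,0]}

```text
time_s: 17.65
position: [0.5754, 0.0883, 0.2621]
tool_rot: [[0.899, -0.437, -0.001], [-0.437, -0.899, 0.001], [-0.001, -0.0, -1.0]]
ft_force: [0.5, 0.4, 0.1]
grip_width: -0.0001
```

Run:
```python
from h import *
s=env.observe();p=s['position'];u=np.array([.436,.9]);print(p,s['ft_force'],'rc',(p[:2]-[.6062,.1507])@-u,'lat',(p[:2]-[.6062,.1507])@[.9,-.436])
sc=env.get_image('scene'); S=env.get_calibration('scene'); u,v=np.int32(proj(S,(.606,.151,.15)))
im=env.get_image('wrist')
cv2.imwrite('pics/s5.png',np.hstack([cv2.resize(sc[v-50:v+50,u-50:u+50],(400,400),interpolation=cv2.INTER_CUBIC),cv2.resize(im,(400,300))[0:300].repeat(1,0) if 0 else cv2.copyMakeBorder(cv2.resize(im,(400,300)),0,100,0,0,0)]))
```

```text
[0.57537303 0.08827655 0.26211649] [0.53969853 0.43208007 0.09980936] rc 0.06962166110732955 lat -0.0005276538238104478
```

View pics/s5.png

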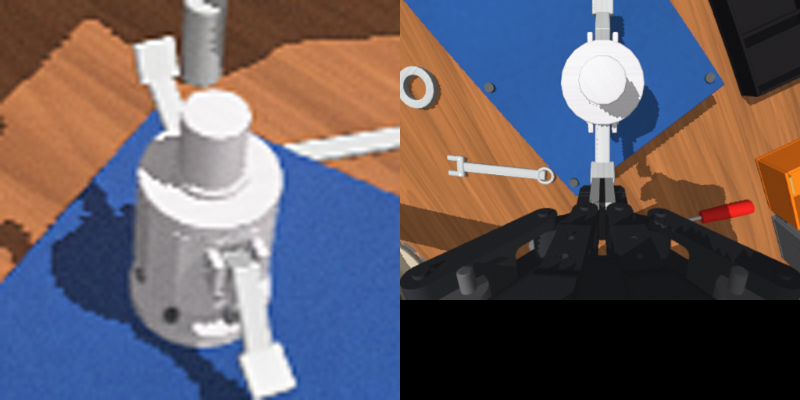

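The first arm is down at (265,370) in the left half of the picture; the second at (155,60) is still raised. The fingers are in line above the second tab. I mirror the same path.

Request:
arm_command:
  steps:
    - {"delta_pos": [0,0,-20],"dr": [0,0,0]}
    - {"delta_pos": [0,0,-25],"dr": [0,0,0]}
    - {"delta_pos": [0,0,-10],"dr": [0,0,0]}
    - {"delta_pos": [-0.5,-1,-5.5],"dr": [0,0,0]}
    - {"delta_pos": [-1,-2,-4],"dr": [0,0,0]}
    - {"delta_pos": [-1.3,-2.4,-4],"dr": [0,0,0]}
    - {"delta_pos": [0,0,0],"dr": [0,0,0]}

```text
time_s: 18.45
position: [0.5729, 0.0831, 0.1944]
tool_rot: [[0.9, -0.436, 0.001], [-0.436, -0.9, 0.001], [0.001, -0.001, -1.0]]
ft_force: [2.0, 2.2, 0.7]
grip_width: 0.0
```

Request:
arm_command:
  steps:
    - {"delta_pos": [-0.5,-1,-4],"dr": [0,0,0]}
    - {"delta_pos": [-0.5,-1,-4],"dr": [0,0,0]}
    - {"delta_pos": [-0.5,-1,-4],"dr": [0,0,0]}
    - {"delta_pos": [0,0,0],"dr": [0,0,0]}

```text
time_s: 18.85
position: [0.571, 0.0796, 0.1818]
tool_rot: [[0.9, -0.437, -0.001], [-0.437, -0.9, -0.0], [-0.001, 0.001, -1.0]]
ft_force: [1.1, 0.4, 0.9]
grip_width: 0.0002
```

Request:
arm_command:
  steps:
    - {"delta_pos": [-0.5,-1,-4],"dr": [0,0,0]}
    - {"delta_pos": [-0.5,-1,-4],"dr": [0,0,0]}
    - {"delta_pos": [-0.5,-1,-4],"dr": [0,0,0]}
    - {"delta_pos": [0,0,0],"dr": [0,0,0]}

```text
time_s: 19.25
position: [0.5696, 0.0772, 0.1697]
tool_rot: [[0.9, -0.436, -0.001], [-0.436, -0.9, 0.0], [-0.001, -0.0, -1.0]]
ft_force: [1.3, 1.2, 2.8]
grip_width: -0.0006
```

Request:
arm_command:
  steps:
    - {"delta_pos": [-0.5,-1,-4],"dr": [0,0,0]}
    - {"delta_pos": [-0.5,-1,-4],"dr": [0,0,0]}
    - {"delta_pos": [0,0,0],"dr": [0,0,0]}

```text
time_s: 19.55
position: [0.5684, 0.0748, 0.1617]
tool_rot: [[0.9, -0.436, -0.001], [-0.436, -0.9, -0.0], [-0.001, 0.001, -1.0]]
ft_force: [1.1, -0.5, 2.4]
grip_width: 0.0
```

Request:
arm_command:
  steps:
    - {"delta_pos": [-0.3,-0.6,-4],"dr": [0,0,0]}
    - {"delta_pos": [0,0,-4],"dr": [0,0,0]}
    - {"delta_pos": [0,0,0],"dr": [0,0,0]}

```text
time_s: 19.85
position: [0.5682, 0.0743, 0.1536]
tool_rot: [[0.9, -0.436, -0.001], [-0.436, -0.9, -0.0], [-0.001, 0.001, -1.0]]
ft_force: [0.5, -1.5, 2.7]
grip_width: 0.0
```

Request:
arm_command:
  steps:
    - {"delta_pos": [0,0,-3],"dr": [0,0,0]}
    - {"delta_pos": [0,0,-3],"dr": [0,0,0]}
    - {"delta_pos": [0,0,0],"dr": [0,0,0]}

```text
time_s: 20.15
position: [0.5684, 0.0745, 0.1479]
tool_rot: [[0.9, -0.436, -0.0], [-0.436, -0.9, 0.0], [-0.0, 0.0, -1.0]]
ft_force: [0.1, -0.4, 1.7]
grip_width: 0.0001
```

Request:
arm_command:
  steps:
    - {"delta_pos": [0,0,-3],"dr": [0,0,0]}
    - {"delta_pos": [0,0,-2],"dr": [0,0,0]}
    - {"delta_pos": [0,0,0],"dr": [0,0,0]}

```text
time_s: 20.45
position: [0.5685, 0.0747, 0.1432]
tool_rot: [[0.9, -0.436, 0.0], [-0.436, -0.9, 0.0], [0.0, -0.0, -1.0]]
ft_force: [1.4, 0.6, 2.7]
grip_width: 0.0
```

Request:
arm_command:
  steps:
    - {"delta_pos": [0,0,-2],"dr": [0,0,0]}
    - {"delta_pos": [0,0,-2],"dr": [0,0,0]}
    - {"delta_pos": [0,0,0],"dr": [0,0,0]}

```text
time_s: 20.75
position: [0.5688, 0.0746, 0.1398]
tool_rot: [[0.9, -0.436, 0.001], [-0.436, -0.9, 0.0], [0.001, -0.001, -1.0]]
ft_force: [-0.1, 1.9, 8.4]
grip_width: 0.0
```

Request:
arm_command:
  steps:
    - {"delta_pos": [0,0,-2],"dr": [0,0,0]}
    - {"delta_pos": [0,0,0],"dr": [0,0,0]}

```text
time_s: 20.95
position: [0.5691, 0.0746, 0.1389]
tool_rot: [[0.9, -0.436, 0.003], [-0.436, -0.9, 0.0], [0.003, -0.001, -1.0]]
ft_force: [-1.9, 2.7, 15.5]
grip_width: -0.0002
```

Request:
arm_command:
  steps:
    - {"delta_pos": [0,0,-2],"dr": [0,0,0]}
    - {"delta_pos": [0,0,0],"dr": [0,0,0]}

```text
time_s: 21.15
position: [0.5694, 0.0747, 0.1382]
tool_rot: [[0.9, -0.436, 0.005], [-0.436, -0.9, 0.0], [0.004, -0.002, -1.0]]
ft_force: [-4.7, 1.4, 25.4]
grip_width: -0.0002
```

Request:
arm_command:
  steps:
    - {"delta_pos": [0,0,-2],"dr": [0,0,0]}
    - {"delta_pos": [0,0,0],"dr": [0,0,0]}
    - {"delta_pos": [0,0,0],"dr": [0,0,0]}

```text
time_s: 21.45
position: [0.5697, 0.0747, 0.1375]
tool_rot: [[0.9, -0.436, 0.007], [-0.436, -0.9, -0.0], [0.006, -0.003, -1.0]]
ft_force: [-5.2, 2.1, 33.9]
grip_width: 0.0
```

Request:
arm_command:
  steps:
    - {"delta_pos": [0,0,6],"dr": [0,0,0]}
    - {"delta_pos": [0,0,15],"dr": [0,0,0]}
    - {"delta_pos": [0,0,35],"dr": [0,0,0]}
    - {"delta_pos": [0,0,40],"dr": [0,0,0]}
    - {"delta_pos": [0,0,38],"dr": [0,0,0]}
    - {"delta_pos": [0,0,0],"dr": [0,0,0]}
    - {"delta_pos": [-10,-20,20],"dr": [0,0,0]}
    - {"delta_pos": [-20,-40,10],"dr": [0,0,0]}
    - {"delta_pos": [-15,-30,0],"dr": [0,0,0]}
    - {"delta_pos": [0,0,0],"dr": [0,0,0]}
    - {"delta_pos": [0,0,0],"dr": [0,0,0]}

```text
time_s: 22.55
position: [0.5231, -0.0159, 0.2964]
tool_rot: [[0.899, -0.438, -0.002], [-0.438, -0.899, 0.0], [-0.002, 0.0, -1.0]]
ft_force: [-0.1, 0.4, -0.7]
grip_width: -0.0003
```

Run:
```python
from h import *
sc=env.get_image('scene'); S=env.get_calibration('scene'); T=env.get_calibration('top'); W=env.get_calibration('wrist'); w=env.get_image('wrist'); t=env.get_image('top')
print(env.observe()['position'])
cen=np.array([.6062,.1507]);u=np.array([.436,.9]);pan=[]
def crop(im,c,hw,sz,name):
    x,y=proj(c,(.606,.151,.15)); x0=int(np.clip(x-hw,0,512-2*hw));y0=int(np.clip(y-hw,0,384-2*hw))
    k=sz/(2*hw); b=cv2.resize(im[y0:y0+2*hw,x0:x0+2*hw],(sz,sz),interpolation=cv2.INTER_CUBIC)
    for s in(1,-1):
        for phi,col in((-30,(0,0,255)),(-24,(0,255,255))):
            a=np.radians(phi); r=.0365+.055*np.cos(a); P=[*(cen+s*u*r),.1435+.055*np.sin(a)]
            q=(proj(c,P)-[x0,y0]+.5)*k; cv2.circle(b,(int(q[0]),int(q[1])),2,col,-1); print(name,s,phi,q)
    return b
cv2.imwrite('pics/f6.png',np.hstack([crop(sc,S,45,400,'scene'),crop(w,W,80,400,'wrist')]))
```

```text
[ 0.52363105 -0.0148082   0.29665037]
scene 1 -30 [274.21336864 393.92091656]
scene 1 -24 [277.61391264 391.40779522]
scene -1 -30 [141.34060961 134.49617981]
scene -1 -24 [139.86130289 123.9399747 ]
wrist 1 -30 [ 202.77280838 -302.84760248]
wrist 1 -24 [ 202.90635614 -320.7502754 ]
wrist -1 -30 [202.35862896 188.20846683]
wrist -1 -24 [202.47404    193.82516215]
```

View pics/f6.png

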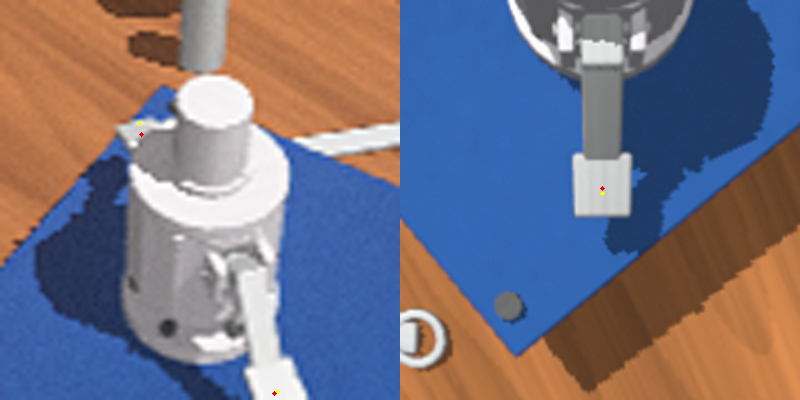

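Both tab tops lie on the predicted home points within a few pixels, at (275,390) in the scene and (602,186) in the wrist view. The first arm saw only 26 N and was pressed before the second drew the coupling down, so I press it once more.

Request:
arm_command:
  steps:
    - {"delta_pos": [10,20,0],"dr": [0,0,0]}
    - {"delta_pos": [20,41,0],"dr": [0,0,0]}
    - {"delta_pos": [20,41,0],"dr": [0,0,0]}
    - {"delta_pos": [20,41,0],"dr": [0,0,0]}
    - {"delta_pos": [20,41,0],"dr": [0,0,0]}
    - {"delta_pos": [20,40,0],"dr": [0,0,0]}
    - {"delta_pos": [10,20,0],"dr": [0,0,0]}
    - {"delta_pos": [0,0,-30],"dr": [0,0,0]}
    - {"delta_pos": [0,0,-40],"dr": [0,0,0]}
    - {"delta_pos": [0,0,-40],"dr": [0,0,0]}
    - {"delta_pos": [0,0,-30],"dr": [0,0,0]}
    - {"delta_pos": [0,0,-13],"dr": [0,0,0]}
    - {"delta_pos": [0,0,0],"dr": [0,0,0]}
    - {"delta_pos": [0,0,0],"dr": [0,0,0]}

```text
time_s: 24.1
position: [0.6441, 0.229, 0.1458]
tool_rot: [[0.9, -0.436, 0.002], [-0.436, -0.9, 0.0], [0.002, -0.001, -1.0]]
ft_force: [-0.1, -0.2, 0.7]
grip_width: 0.0002
```

Request:
arm_command:
  steps:
    - {"delta_pos": [0,0,-3],"dr": [0,0,0]}
    - {"delta_pos": [0,0,-2],"dr": [0,0,0]}
    - {"delta_pos": [0,0,0],"dr": [0,0,0]}

```text
time_s: 24.4
position: [0.6438, 0.2284, 0.1401]
tool_rot: [[0.9, -0.436, 0.002], [-0.436, -0.9, 0.0], [0.001, -0.001, -1.0]]
ft_force: [-0.1, -0.1, 2.0]
grip_width: -0.0002
```

Request:
arm_command:
  steps:
    - {"delta_pos": [0,0,-2],"dr": [0,0,0]}
    - {"delta_pos": [0,0,-2],"dr": [0,0,0]}
    - {"delta_pos": [0,0,0],"dr": [0,0,0]}

```text
time_s: 24.7
position: [0.6441, 0.2281, 0.1382]
tool_rot: [[0.9, -0.437, 0.004], [-0.437, -0.9, -0.0], [0.004, -0.001, -1.0]]
ft_force: [-3.2, -3.4, 14.4]
grip_width: -0.0
```

Request:
arm_command:
  steps:
    - {"delta_pos": [0,0,-2],"dr": [0,0,0]}
    - {"delta_pos": [0,0,-2],"dr": [0,0,0]}
    - {"delta_pos": [0,0,0],"dr": [0,0,0]}

```text
time_s: 25.0
position: [0.6448, 0.2284, 0.1368]
tool_rot: [[0.9, -0.436, 0.008], [-0.436, -0.9, 0.0], [0.007, -0.004, -1.0]]
ft_force: [-6.1, -2.9, 26.9]
grip_width: -0.0003
```

Request:
arm_command:
  steps:
    - {"delta_pos": [0,0,7],"dr": [0,0,0]}
    - {"delta_pos": [0,0,15],"dr": [0,0,0]}
    - {"delta_pos": [0,0,35],"dr": [0,0,0]}
    - {"delta_pos": [0,0,40],"dr": [0,0,0]}
    - {"delta_pos": [0,0,45],"dr": [0,0,0]}
    - {"delta_pos": [-10,-20,20],"dr": [0,0,0]}
    - {"delta_pos": [-20,-40,0],"dr": [0,0,0]}
    - {"delta_pos": [-20,-40,0],"dr": [0,0,0]}
    - {"delta_pos": [-20,-40,0],"dr": [0,0,0]}
    - {"delta_pos": [-20,-40,0],"dr": [0,0,0]}
    - {"delta_pos": [-20,-40,0],"dr": [0,0,0]}
    - {"delta_pos": [-10,-20,0],"dr": [0,0,0]}
    - {"delta_pos": [0,0,0],"dr": [0,0,0]}
    - {"delta_pos": [0,0,0],"dr": [0,0,0]}

```text
time_s: 26.4
position: [0.5236, -0.0114, 0.2935]
tool_rot: [[0.899, -0.437, 0.0], [-0.437, -0.899, 0.0], [0.0, -0.0, -1.0]]
ft_force: [-0.7, 0.5, -0.6]
grip_width: 0.0003
```

Run:
```python
from h import *
s=env.observe(); print(s['position'],s['ft_force'],s['time_s'])
S=env.get_calibration('scene');sc=env.get_image('scene');T=env.get_calibration('top');t=env.get_image('top')
def crop(im,c):
    x,y=np.int32(proj(c,(.606,.151,.15)));x0,y0=x-45,max(y-45,0)
    return cv2.resize(im[y0:y0+90,x0:x0+90],(400,400),interpolation=cv2.INTER_CUBIC),x0,y0
a,x0,y0=crop(sc,S);b,x1,y1=crop(t,T)
cen=np.array([.6062,.1507]);t_=np.linspace(0,6.283,60)
for im,c,x,y in((a,S,x0,y0),(b,T,x1,y1)):
    pts=np.array([proj(c,(cen[0]+.017*np.cos(q),cen[1]+.017*np.sin(q),.2135)) for q in t_]);cv2.polylines(im,[np.int32((pts-[x,y]+.5)*400/90)],True,(0,0,255),1)
    for sg in(1,-1):
        q=(proj(c,[*(cen+sg*np.array([.436,.9])*.0845),.1435-.0275])-[x,y]+.5)*400/90;cv2.circle(im,(int(q[0]),int(q[1])),2,(0,0,255),-1)
cv2.imwrite('pics/f7.png',np.hstack([a,b]))
```

```text
[ 0.52356937 -0.0114175   0.29350382] [-0.70821284  0.47927774 -0.60323959] 26.4
```

View pics/f7.png

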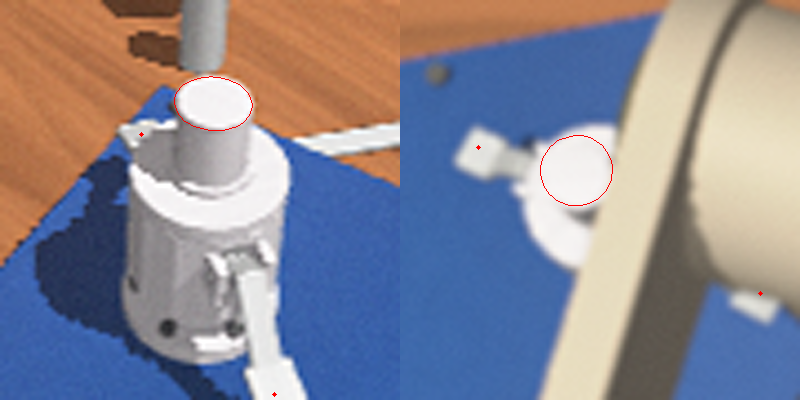

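The stub top matches the home-height circle and both tabs lie on their home points. There is time to re-press the second arm too, because the first was tightened after it.

Request:
arm_command:
  steps:
    - {"delta_pos": [15,28,0],"dr": [0,0,0]}
    - {"delta_pos": [20,36,0],"dr": [0,0,0]}
    - {"delta_pos": [10,20,0],"dr": [0,0,0]}
    - {"delta_pos": [0,0,-30],"dr": [0,0,0]}
    - {"delta_pos": [0,0,-40],"dr": [0,0,0]}
    - {"delta_pos": [0,0,-40],"dr": [0,0,0]}
    - {"delta_pos": [0,0,-30],"dr": [0,0,0]}
    - {"delta_pos": [0,0,-9],"dr": [0,0,0]}
    - {"delta_pos": [0,0,0],"dr": [0,0,0]}
    - {"delta_pos": [0,0,0],"dr": [0,0,0]}

```text
time_s: 27.5
position: [0.5693, 0.0729, 0.1458]
tool_rot: [[0.9, -0.436, 0.003], [-0.436, -0.9, -0.0], [0.002, -0.001, -1.0]]
ft_force: [0.4, 0.1, -0.3]
grip_width: 0.0
```

Request:
arm_command:
  steps:
    - {"delta_pos": [0,0,-3],"dr": [0,0,0]}
    - {"delta_pos": [0,0,-3],"dr": [0,0,0]}
    - {"delta_pos": [0,0,0],"dr": [0,0,0]}

```text
time_s: 27.8
position: [0.5693, 0.0726, 0.1396]
tool_rot: [[0.9, -0.436, 0.003], [-0.436, -0.9, 0.0], [0.003, -0.002, -1.0]]
ft_force: [0.2, 1.7, 5.3]
grip_width: -0.0
```

Request:
arm_command:
  steps:
    - {"delta_pos": [0,0,-2],"dr": [0,0,0]}
    - {"delta_pos": [0,0,0],"dr": [0,0,0]}

```text
time_s: 28.0
position: [0.5696, 0.0727, 0.1387]
tool_rot: [[0.9, -0.436, 0.005], [-0.436, -0.9, 0.0], [0.004, -0.002, -1.0]]
ft_force: [-2.1, 1.8, 13.5]
grip_width: 0.0001
```

Request:
arm_command:
  steps:
    - {"delta_pos": [0,0,-2],"dr": [0,0,0]}
    - {"delta_pos": [0,0,-1.5],"dr": [0,0,0]}
    - {"delta_pos": [0,0,0],"dr": [0,0,0]}

```text
time_s: 28.3
position: [0.5702, 0.0727, 0.1374]
tool_rot: [[0.9, -0.436, 0.008], [-0.436, -0.9, 0.0], [0.008, -0.004, -1.0]]
ft_force: [-5.3, 1.3, 28.7]
grip_width: 0.0002
```

Request:
arm_command:
  steps:
    - {"delta_pos": [0,0,7],"dr": [0,0,0]}
    - {"delta_pos": [0,0,15],"dr": [0,0,0]}
    - {"delta_pos": [0,0,35],"dr": [0,0,0]}
    - {"delta_pos": [0,0,40],"dr": [0,0,0]}
    - {"delta_pos": [0,0,40],"dr": [0,0,0]}
    - {"delta_pos": [-15,-30,10],"dr": [0,0,0]}
    - {"delta_pos": [-20,-40,0],"dr": [0,0,0]}
    - {"delta_pos": [-10,-20,0],"dr": [0,0,0]}
    - {"delta_pos": [0,0,0],"dr": [0,0,0]}
    - {"delta_pos": [0,0,0],"dr": [0,0,0]}
    - {"delta_pos": [0,0,0],"dr": [0,0,0]}

```text
time_s: 29.4
position: [0.5238, -0.0168, 0.2799]
tool_rot: [[0.9, -0.436, 0.0], [-0.436, -0.9, 0.0], [0.0, -0.0, -1.0]]
ft_force: [0.1, 1.1, -0.4]
grip_width: -0.0004
```

Run:
```python
from h import *
a=cv2.resize(env.get_image('scene'),(800,600),interpolation=cv2.INTER_CUBIC);b=cv2.imread('pics/scene0.png')
d=(np.abs(a.astype(int)-b).max(2)>40)
for n,(x,y) in dict(can=(205,320),cap=(287,288),jar=(378,262),bar=(430,330),driver=(255,390),wrench=(505,368),ring=(601,412)).items(): print(n,d[y-25:y+25,x-25:x+25].mean().round(3))
s=env.observe();print(s['position'],s['ft_force'],s['time_s'])
env.close_job()
```

```text
can 0.034
cap 0.344
jar 0.303
bar 0.249
driver 0.002
wrench 0.0
ring 0.0
[ 0.52379916 -0.01671803  0.27978773] [ 0.72057823  0.80636957 -0.19649768] 29.45
the job is handed in; nothing more can be done
```

I pushed the full-size coupling onto the grooved adaptor until it stopped hard, swung both cam arms down one after the other, and let go. I handed the job in at 29.5 s with the arm clear. The highest reading on the wrist at any of my checks was 34 N.

- **Seating:** the push stopped at TCP z 0.1994 with 27 N showing, about 33 N on the coupling itself. The poppet and seal forces rose as expected before that.
- **Cam arms:** on re-pressing, both arms stopped at about the same TCP height (0.137 m) at 27–29 N. In the pictures both tabs lay on the computed home points within a few pixels, and the stub top matched its home height. That check is good to about 2–3°. On the first press the first arm's tab had gone about 3 mm lower (0.134 m at 26 N). I put that down to the coupling tilting before the second arm was down, but did not confirm it.
- **Bystanders:** I felt no contact with any of them. The before/after picture check showed no real change at the oil can, screwdriver, wrench and flange ring. It did show changes at the pipe cap, grease jar and bar stub. They are next to the coupling's old place and under the arm's moving shadow, so I take that as the cause, but I did not look closer.

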